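# Lock back the conveyor belt tensioner

## Task

The sample conveyor's belt drive needs a new belt: take the locking pin from the tool block, put it through the hole in the tensioner arm and, with the pin, swing the arm and its idler wheel back against the spring until the pin drops fully home, collar down on the arm, in the lock hole of the steel plate beneath. Only then let go, so that the pin alone holds the arm back. Feel for the hole with a light hand (a press of 10 N is plenty), never forcing the pin, and leave the other tools and lab things standing where they are.

Things in the scene. Friction and masses are not known exactly. Their poses are not given: they have to be found in the camera images.
- drive: Belt drive unit, cannot move: aluminium plate 175 x 280 mm, top 48 mm above the bench, on four standoffs. Origin: on the tensioner's pivot axis at bench level; z up, x along the plate's short side towards the edge with the two toothed pulleys (tops 84 mm above the bench). The plate reaches x -45..130, y -95..185 mm.
- pivot (a point): On the pivot axis, level with the top of the steel index plate, 60 mm above the bench. It is flat, 12 mm thick, clamped under the arm, differently on each unit. Its one lock hole, 9.5 mm wide, through, lies 65 mm from the axis, where 0.44 to 0.92 rad of arm swing brings the arm's hole over it: look or feel for it. The pin's tip can slide on it all along the arc; both are greased (friction 0.25).
- tensioner (a joint): Swing of the tensioner arm about the pivot, rad: 0 at rest on its stop, grows counter-clockwise seen from above, far stop 1.05. From the pivot the arm points 0.524 rad + swing counter-clockwise from the drive unit's x axis. A spring pushes it back to 0: 0.28 N m at rest, 0.48 N m at 0.7 rad (4 to 7.5 N at the arm's hole). Let go unlocked, it snaps back.
- pin_hole (a point): Centre of the pin hole in the top face of the tensioner arm, 65 mm from the pivot axis; moves with the arm. Aluminium arm 26 mm wide, 14 mm thick, 64 to 78 mm above the bench; hole 9.5 mm wide, through. Hub 48 mm wide at the pivot, top 88 mm above the bench; black idler wheel 46 mm wide, centred 125 mm from the pivot, top 101 mm above the bench.
- lock_pin: Plain steel locking pin, about 90 g, upright in the tool block. Origin at the shank's tip, z up. Shank 8 mm thick, 28 mm long, bullet nose (4.4 mm wide at the tip, full width 3.5 mm up); collar 26 mm wide at z 28..32; straight ringed round grip 20 mm wide, z 32..70. Tip on the index plate: 60 mm above the bench; fully home, collar on the arm: 50 mm, 10 mm down the lock hole.
- tool_block: Grey plastic block 190 x 52 x 38 mm, fixed. Origin: centre of its underside. Three holes in a row along its x axis at -68, 0 and +68 mm, 10 mm wide, 34 mm deep; the tools' shoulders rest on its top at 38 mm. Any of the three tools may stand in any hole.
- hex_key: T-handle hex key standing in the tool block, black cross bar 75 mm long across the row, top 62 mm above the bench. Origin at the tip of its shank. Leave alone.
- nut_driver: Nut driver standing in the tool block, waisted grey plastic handle 31 mm wide, top 96 mm above the bench. Origin at the tip of its shank. Leave alone.
- cartridge_a: White test cartridge 36 x 44 x 70 mm standing on the bench, origin under its centre. Leave alone.
- cartridge_b: Second cartridge, the same. Leave alone.
- spare_wheel: Spare black idler wheel 46 mm wide, 18 mm high, lying on the bench, origin under its centre. Leave alone.
- screwdriver: Screwdriver 170 mm long lying on the bench. Leave alone.
- spirit_bottle: White bottle 60 mm wide, 140 mm high, origin under its centre. Leave alone.
- dish: Shallow blue dish 90 mm wide, 18 mm high, origin under its centre. Leave alone.

How it is judged:
On the way, in this order (a step that is already met when the one before it is completed fails the run):
1. the locking pin is lifted out of the tool block (distance of lock_pin from where it was at the start of the episode above 0.06 m and height (world z) of lock_pin above 0.04 m), for 0.1 s.
2. the tensioner arm is swung back against its spring (value of joint tensioner above 0.3 rad), for 0.1 s.
3. the pin, still held, goes down into the lock hole (z of lock_pin in the frame of drive below 0.0565 m and value of joint tensioner above 0.38 rad and contact force between lock_pin and the fingers above 1 N), for 0.1 s.
At the end, for the whole second after the job is handed in: The arm stays swung back by more than 0.38 rad, held only by the pin: the pin stands upright (within 0.12 rad) through the arm's hole (axis within 4 mm), its tip less than 52.5 mm above the bench (fully home is 50 mm), at rest and released (value of joint tensioner above 0.38 rad and z of lock_pin in the frame of drive between 0.045 and 0.0525 m and horizontal distance between lock_pin and pin_hole below 0.004 m and angle between lock_pin's own z axis and vertical below 0.12 rad and linear speed of lock_pin below 0.02 m/s and contact force between lock_pin and the fingers below 0.1 N); the robot touches nothing.
It fails at once if the pin is forced: more than 40 N in all between it and the drive unit (contact force between lock_pin and drive above 40 N).
It fails at once if a tool in the block is disturbed (distance of any of hex_key, nut_driver from where it was at the start of the episode above 0.02 m).
It fails at once if another thing on the bench is disturbed (distance of any of cartridge_a, cartridge_b, spare_wheel, screwdriver, spirit_bottle, dish from where it was at the start of the episode above 0.02 m).
It also fails if it takes over 72 s, if anything falls off the work surface, if the arm or the gripper's body presses on something with over 40 N, if the wrist force passes 120 N, or if a joint passes its speed limit or range.

## Robot

A 7-joint arm with a two-finger parallel gripper is mounted at the origin on the work surface. World frame = base frame: x ahead of the robot, y to its left, z up, the work surface at z = 0. Lengths are in m, angles in rad, forces in N, time in s.
With the tool pointing down it reaches from about 0.425 to 0.875 m from the base axis. Payload 4.7 kg.
Tool frame: the origin (TCP) lies at the very end of the fingers, on their centre line; the grasp point (between the pads) lies 19 mm behind it (arm.hold_point_z is the z of the grasp point in the tool frame, in m); z points along the fingers, y is the line along which they close (so a half turn about z gives the same grasp; the last joint's range is limited). The gripper opens to 87 mm and grips with 3 to 60 N. Pads are 19 mm wide; open, the fingers measure 117 mm over their backs; the gripper's body (75 mm by 190 mm) begins 51 mm behind the grasp point.
Start: joints at [-1.191, 0.321, -0.07, 1.45, 0.023, 1.371, -0.057], TCP at [0.233, 0.607, 0.189] pointing down, gripper open.
Joint ranges: [-2.86, 2.86], [-0.3, 2.09], [-1.38, 1.24], [0.06, 2.45], [-1.56, 4.7], [0.09, 2.05], [-2.69, 2.69]. Speed limits (rad/s): [2.57, 2.57, 3.14, 3.14, 3.14, 3.14, 3.14].

## Interface

Orientations are given as a rotation vector (axis times angle).
In Python, from plant import arm gives the robot as it stands. The module is installed in compiled form; this text tells all that it offers.
- The arm moves only by the tool servo_tool, never from a script. Its argument "commands" is a list of rows, each a list of 7 numbers: the turn, a rotation vector about the tool's x, y, z in degrees, then the shift along the tool's x, y, z in cm, then the opening, from 0 (shut) to 1 (fully open). A call has 1 to 12 rows; each row shifts and turns the commanded pose from where the row before left it, along the tool's axes as they then stand; what a row does not reach is not made up. A row lasts 1/10 s, in which the tool goes at most 50 mm and 8.59 degrees, less where a joint would pass 70% of its speed; a pose out of reach is approached as far as the arm can. A call with a gripper value outside its range is refused whole. The fingers move at their own pace and stop on an object; "force" is the grip in N (left out, the last holds). Time passes only in rows, so rows that do not move let the fingers close. It gives the time, the measured TCP pose, the force, the opening and the grip force at its end, in the units of the state.
- arm.observe(): the state, without advancing time (a new reading comes with each control period).
- arm.camera(name): name is "scene" or "top"; returns the picture (480x640x3 uint8, red, green, blue); there is no depth.
- arm.camera_params(name): a dict with "fx", "fy", "cx", "cy" (pixels), "eye" and "attitude" of the camera in the world. Camera axes: x right, y down, z forward; pixel columns grow to the right and rows downward; lengths in m; the calibration is good to about 2 mm. A picture is of the moment at which its call begins. camera_params takes no time and is no camera call.
- arm.close_job(): hands the job in; it is judged then, once.
The state is a dict: "t": time; "qpos": joint angles; "qvel": joint speeds; "joint_torque": joint torques, N m; "ee_pos": TCP position; "ee_rot": TCP orientation; "force": force on the tool from outside, world axes, zero at the start; "wrist_torque": the same for the moment, N m; "gripper_width": opening from 0.0 (shut) to 1.0 (fully open); "grip_force": force on a finger pad.
Only numpy, scipy, OpenCV 4.12 (cv2) and the standard library are available. Lean on these libraries where they do the work, as an engineer would, in place of code of your own. Each camera call takes 0.05 s, during which the arm holds its last target. There are 200 camera calls.

## Working session

There is one attempt and no reset: what is moved stays moved. The work goes in short steps, Python scripts to look and compute and a tool call to move; the robot and the scene stay as the last step left them, time stands still between calls to the robot, and variables do not carry over. Pictures are saved under pics/ and viewed, at most 10 in all, crops included, and the job is handed in when it is done.

Besides the shell and the picture viewer there is one more tool, called after "Request:" as a command line: name --pt "numbers of a row" for each row, then --argument value for the rest. servo_tool: Moves the arm, as the interface text tells. Its arguments: {"type":"object","properties":{"commands":{"type":"array","items":{"type":"array","items":{"type":"number"}}},"force":{"type":"number"}},"required":["commands"]}

```bash
mkdir -p pics; python3 - <<'E'
from plant import arm
import cv2,numpy as np
for n in("scene","top"):
    im=arm.camera(n); cv2.imwrite(f"pics/{n}0.png",im[:,:,::-1]); print(n,arm.camera_params(n))
s=arm.observe();print(s, arm.hold_point_z)
E
```

```text
scene {'fx': 496.4714486980097, 'fy': 496.4714486980097, 'cx': 323.09686510998563, 'cy': 247.8737802383614, 'eye': array([1.21132893, 0.39818637, 1.09430899]), 'attitude': array([-1.26946095, -2.39382537,  0.84136284])}
top {'fx': 510.18531068838547, 'fy': 510.18531068838547, 'cx': 314.92372816845295, 'cy': 242.42857166363103, 'eye': array([ 0.44081082, -0.05852879,  1.06857493]), 'attitude': array([-2.16292328,  2.1115425 , -0.12559485])}
{'t': 0.1, 'qpos': array([-1.19093182,  0.32172035, -0.07010052,  1.45155677,  0.02258568,
        1.37077847, -0.05690741]), 'qvel': array([-0.00060772, -0.00240107, -0.0003115 , -0.00059848,  0.00039378,
        0.00057129,  0.00107022]), 'joint_torque': array([-1.01654445e-03, -4.92573524e+01, -4.06236621e-01, -3.13400531e+01,
       -6.40669232e-02,  3.94377764e-02,  6.64646245e-05]), 'ee_pos': array([0.23231903, 0.60647989, 0.18788767]), 'ee_rot': array([-5.71251386e-01, -3.08898235e+00,  2.60708094e-03]), 'force': array([ 0.45004941, -0.34614289,  0.27172018]), 'wrist_torque': array([-0.04199281, -0.02793905, -0.00906938]), 'grip_force': 0.0, 'gripper_width': 1.0011904543100567} -0.0187
```

View pics/top0.png

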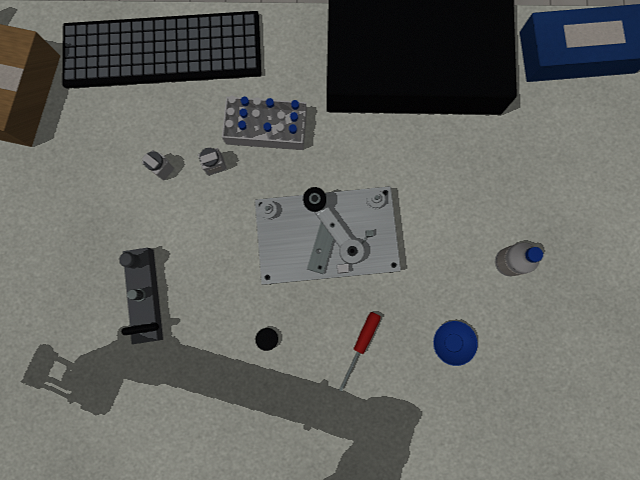

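View pics/scene0.png

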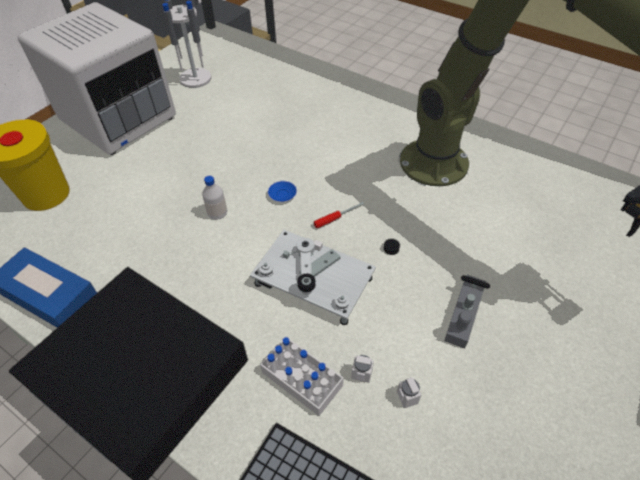

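The top view shows the tool block at about (143,296), with the T-key at (140,329), a light tool at (136,294) and a dark one at (128,260). The drive's pivot is at about (352,251), the idler at (315,199) and the index plate below it near (320,250). I'll enlarge these areas.

```bash
cat > h.py <<'E'
import numpy as np,cv2
from plant import arm
from scipy.spatial.transform import Rotation as R
def ray(n,px):
    p=arm.camera_params(n); d=R.from_rotvec(p["attitude"]).apply([(px[0]-p["cx"])/p["fx"],(px[1]-p["cy"])/p["fy"],1.]); return p["eye"],d
def onz(n,px,z):
    e,d=ray(n,px); return e+d*(z-e[2])/d[2]
def proj(n,X):
    p=arm.camera_params(n); c=R.from_rotvec(p["attitude"]).inv().apply(np.array(X)-p["eye"]); return np.array([p["fx"]*c[0]/c[2]+p["cx"],p["fy"]*c[1]/c[2]+p["cy"]])
E
python3 - <<'E'
import cv2,numpy as np
t=cv2.imread("pics/top0.png");s=cv2.imread("pics/scene0.png")
f=lambda i,x,y,w,h,k:cv2.resize(i[y:y+h,x:x+w],None,fx=k,fy=k,interpolation=cv2.INTER_CUBIC)
a=f(t,255,180,100,100,4) # drive
b=f(t,100,240,80,110,0+4)[:400]
c=f(s,430,265,70,90,4)[:,:280]
out=np.zeros((600,800,3),np.uint8)
A=f(t,250,180,160,110,5);cv2.imwrite("pics/c1.png",A)
out=np.zeros((440,680,3),np.uint8);out[:,:320]=f(t,100,240,80,110,4);out[:360,340:640]=f(s,425,265,75,90,4)
cv2.imwrite("pics/c2.png",out)
E
```

```text
(no output)
```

View pics/c1.png

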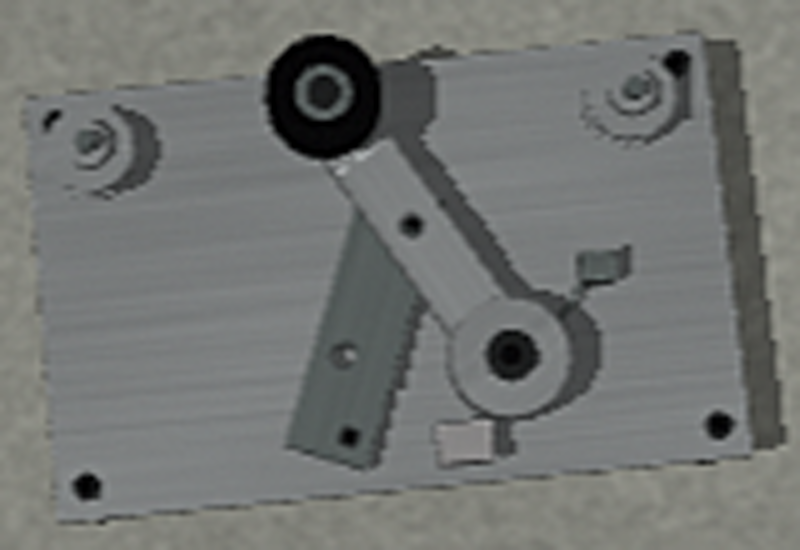

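View pics/c2.png

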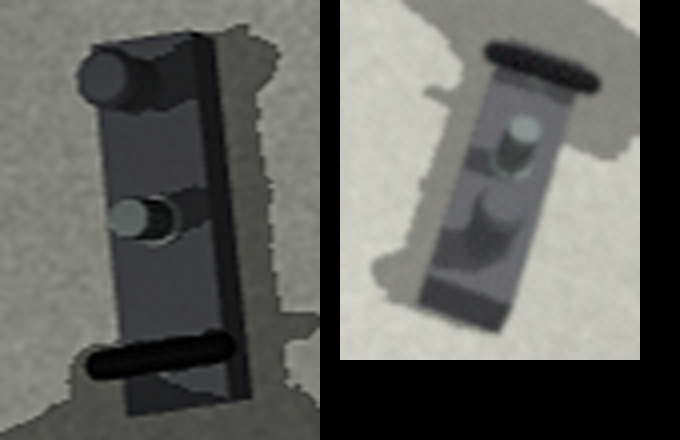

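The crops show the arm's hole at c1 (412,225), the pivot hub at (511,354) and a see-through lock hole in the index plate at (345,355). A second, dark screw sits at (348,437). The pin is the middle tool: its top is at c2 (128,217) in the top view and (524,129) in the scene view.

```bash
python3 - <<'E'
from h import *
np.set_printoptions(precision=4,suppress=True)
c1=lambda u,v:(250+u/5-.4,180+v/5-.4)
piv=onz("top",c1(511,354),.088);hole=onz("top",c1(412,225),.078);idl=onz("top",c1(323,94),.101);lock=onz("top",c1(345,355),.060);scr=onz("top",c1(348,437),.06)
cor=[onz("top",c1(*p),.048) for p in [(25,97),(700,33),(750,455),(57,522)]]
print("piv",piv,"hole",hole,"idl",idl,"lock",lock,"scr",scr)
cor=np.array(cor);print("corners",cor)
rest=idl-piv;ang=lambda v:np.arctan2(v[1],v[0])
print("arm ang",ang(rest),ang(hole-piv),"lens",np.hypot(*rest[:2]),np.hypot(*(hole-piv)[:2]))
for q in(lock,scr):
    v=q-piv;print("lock r",np.hypot(*v[:2]),"swing",(ang(v)-ang(rest)+np.pi)%(2*np.pi)-np.pi)
e=[cor[1]-cor[2],cor[0]-cor[3],cor[0]-cor[1],cor[3]-cor[2]]
print("drive yaw",[ang(x) for x in e[:2]],[ang(x)-np.pi/2 for x in e[2:]],[np.hypot(*x[:2]) for x in e])
o,d=ray("top",(131.9-.4,294.1-.4));o2,d2=ray("scene",(471-.4,297.1-.4))
print("pin top80",o+d*(.08-o[2])/d[2],o2+d2*(.08-o2[2])/d2[2])
c2=lambda u,v:(100+u/4-.4,240+v/4-.4)
bl=[onz("top",c2(*p),.038) for p in [(94,44),(193,33),(232,402),(128,415)]]
bl=np.array(bl);print("block",bl, bl.mean(0), ang(bl[0]-bl[3]),ang(bl[1]-bl[2]))
Rt=R.from_rotvec(arm.observe()["ee_rot"]).as_matrix();print(Rt)
E
```

```text
piv [ 0.5657 -0.1053  0.088 ] hole [ 0.6173 -0.0661  0.078 ] idl [ 0.664  -0.0303  0.101 ] lock [ 0.5673 -0.0406  0.06  ] scr [ 0.5346 -0.0426  0.06  ]
corners [[ 0.6725  0.0935  0.048 ]
 [ 0.7049 -0.1824  0.048 ]
 [ 0.5323 -0.2032  0.048 ]
 [ 0.4988  0.0733  0.048 ]]
arm ang 0.6516517661817777 0.6503437155070235 lens 0.12367847573788761 0.0648341893397387
lock r 0.06471954210550891 swing 0.8935611735223485
lock r 0.06998585204141422 swing 1.379388586266292
drive yaw [np.float64(0.1198335633676176), np.float64(0.11583648497117578)] [np.float64(0.11712762086179884), np.float64(0.1204171258972968)] [np.float64(0.17390009550120616), np.float64(0.17481566573386664), np.float64(0.27778266624366604), np.float64(0.278480446742446)]
pin top80 [0.472  0.3208 0.08  ] [0.4728 0.3187 0.08  ]
block [[0.5609 0.3611 0.038 ]
 [0.5678 0.3103 0.038 ]
 [0.3824 0.2773 0.038 ]
 [0.3746 0.3292 0.038 ]] [0.4714 0.3195 0.038 ] 0.16960129999682785 0.17637318583016331
[[-0.9339  0.3576 -0.0005]
 [ 0.3576  0.9339 -0.0016]
 [-0.0001 -0.0017 -1.    ]]
```

Request:
servo_tool --pt "0 0 7.6 0 0 0 0.5" --pt "0 0 7.6 0 0 0 0.5" --pt "0 0 7.6 0 0 0 0.5" --pt "0 0 7.6 0 0 0 0.5" --pt "0 0 7.6 0 0 0 0.5" --pt "0 0 7.6 0 0 0 0.5" --pt "0 0 7.6 0 0 0 0.5" --pt "0 0 7.6 0 0 0 0.5" --pt "0 0 7.6 0 0 0 0.5" --pt "0 0 7.6 0 0 0 0.5" --pt "0 0 7.6 0 0 0 0.5" --pt "0 0 0 0 0 0 0.5" --force 40

```text
t: 1.3
ee_pos: [0.2324, 0.6066, 0.1883]
ee_rot: [2.485, 1.921, -0.001]
force: [-0.1, 0.6, -0.1]
gripper_width: 0.502
grip_force: 0.0
```

```bash
cat >> h.py <<'E'
def togo(X):
    s=arm.observe();M=R.from_rotvec(s["ee_rot"]).as_matrix();np.set_printoptions(precision=3,suppress=True)
    print("t",s["t"],"pos",s["ee_pos"],"yaw_y",np.arctan2(M[1,1],M[0,1]),"tilt",M[:,2],"F",s["force"],"w",s["gripper_width"],s["grip_force"])
    print("to go cm (tool)",100*M.T@(np.array(X)-s["ee_pos"]));return M
E
python3 -c "
from h import *
togo([.472,.3195,.12])"
```

```text
t 1.3 pos [0.232 0.607 0.188] yaw_y -0.2544376274327112 tilt [-0.    -0.001 -1.   ] F [-0.081  0.595 -0.061] w 0.5018697888356819 0.0
to go cm (tool) [-21.752  30.413   6.856]
```

Request:
servo_tool --pt "0 0 0 -2.17 3.04 0.68 0.5" --pt "0 0 0 -2.17 3.04 0.68 0.5" --pt "0 0 0 -2.17 3.04 0.68 0.5" --pt "0 0 0 -2.17 3.04 0.68 0.5" --pt "0 0 0 -2.17 3.04 0.68 0.5" --pt "0 0 0 -2.17 3.04 0.68 0.5" --pt "0 0 0 -2.17 3.04 0.68 0.5" --pt "0 0 0 -2.17 3.04 0.68 0.5" --pt "0 0 0 -2.17 3.04 0.68 0.5" --pt "0 0 0 -2.17 3.04 0.68 0.5" --pt "0 0 0 0 0 0 0.5" --pt "0 0 0 0 0 0 0.5"

```text
t: 2.5
ee_pos: [0.4725, 0.3196, 0.1206]
ee_rot: [-2.485, -1.922, 0.001]
force: [-0.6, 0.2, 0.1]
gripper_width: 0.503
grip_force: 0.0
```

```bash
python3 -c "
from h import *
togo([.472,.3195,.046])
im=arm.camera('scene')[:,:,::-1];cv2.imwrite('pics/s1.png',cv2.resize(im[200:360,390:590],None,fx=4,fy=3.75,interpolation=2))"
```

```text
t 2.5 pos [0.473 0.32  0.121] yaw_y -0.2541376566463232 tilt [-0.001 -0.    -1.   ] F [-0.611  0.167  0.116] w 0.5025504362373698 0.0
to go cm (tool) [-0.025 -0.044  7.456]
```

View pics/s1.png

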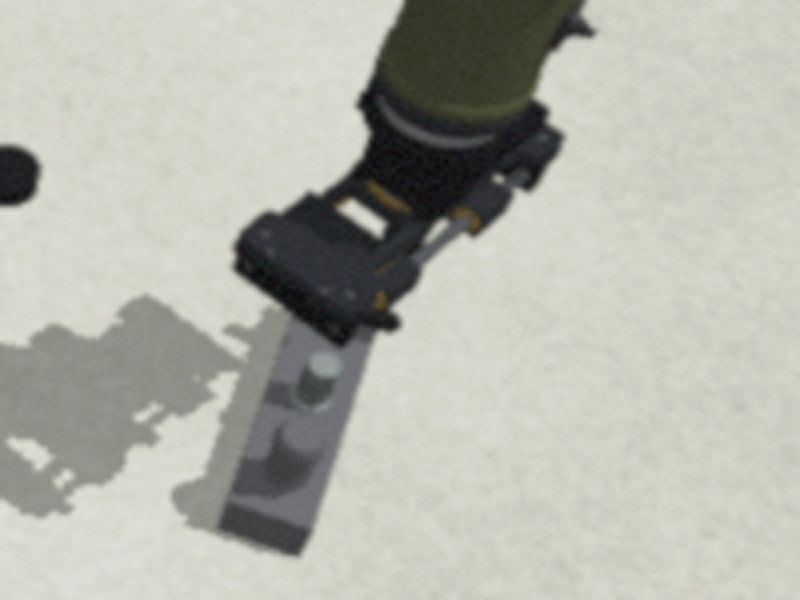

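The open gripper stands above the pin, whose top is at crop (322,362), with the fingers clear on both sides. I'll go down in steps.

Request:
servo_tool --pt "0 0 0 0 0 1.5 0.5" --pt "0 0 0 0 0 1.5 0.5" --pt "0 0 0 0 0 1.5 0.5" --pt "0 0 0 0 0 0 0.5"

```text
t: 2.95
ee_pos: [0.4697, 0.3195, 0.0723]
ee_rot: [2.483, 1.924, -0.009]
force: [-0.9, -0.1, -0.2]
gripper_width: 0.499
grip_force: 0.0
```

Request:
servo_tool --pt "0 0 0 0 0 1.0 0.5" --pt "0 0 0 0 0 1.0 0.5" --pt "0 0 0 0 0 0.95 0.5" --pt "0 0 0 0 0 0 0.5" --pt "0 0 0 0 0 0 0.1" --pt "0 0 0 0 0 0 0.1" --pt "0 0 0 0 0 0 0.1" --pt "0 0 0 0 0 0 0.1" --pt "0 0 0 0 0 0 0.1" --pt "0 0 0 0 0 0 0.1"

```text
t: 3.95
ee_pos: [0.4737, 0.3207, 0.0474]
ee_rot: [2.485, 1.921, 0.004]
force: [1.9, -0.6, 4.6]
gripper_width: 0.122
grip_force: 2.0
```

```bash
python3 -c "
from h import *
togo([.472,.3195,.046])
im=arm.camera('scene')[:,:,::-1];cv2.imwrite('pics/s2.png',cv2.resize(im[230:350,420:540],None,fx=5,fy=5,interpolation=2))"
```

```text
t 3.95 pos [0.474 0.321 0.047] yaw_y -0.25441243192450597 tilt [ 0.003  0.001 -1.   ] F [ 1.899 -0.572  4.581] w 0.12181930606962342 2.0106252282857895
to go cm (tool) [-0.163 -0.134  0.142]
```

View pics/s2.png

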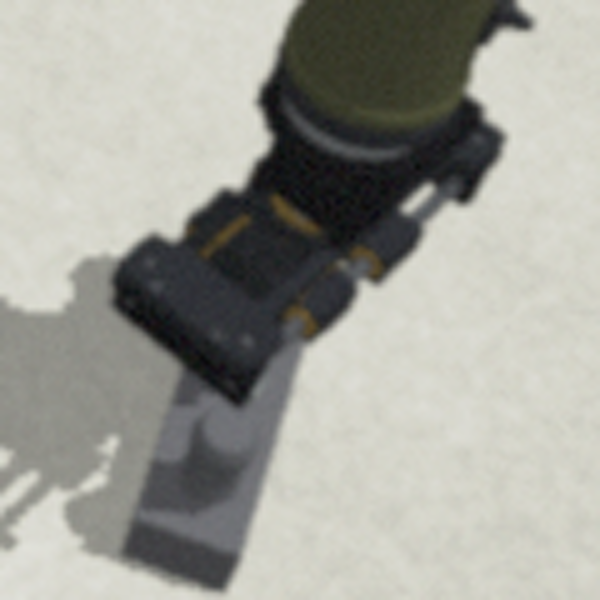

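Request:
servo_tool --pt "0 0 0 0 0 0 0" --pt "0 0 0 0 0 0 0" --pt "0 0 0 0 0 0 0" --pt "0 0 0 0 0 0 0" --force 40

```text
t: 4.4
ee_pos: [0.475, 0.3208, 0.0482]
ee_rot: [2.485, 1.92, 0.008]
force: [4.1, -0.5, 7.7]
gripper_width: 0.002
grip_force: 3.5
```

```bash
python3 -c "
from h import *
M=togo([.472,.3195,.046])
for n in('scene','top'): print(n,proj(n,[.4725,.3196,.12]),proj(n,[.475,.3208,.048]),proj(n,[.472,.3195,.08]))
a=arm.camera('top')[:,:,::-1];b=arm.camera('scene')[:,:,::-1]
f=lambda i,x,y:cv2.resize(i[y:y+120,x:x+80],None,fx=5,fy=5,interpolation=2)
cv2.imwrite('pics/s3.png',np.hstack([f(a,95,235),f(b,430,240)]))"
```

```text
t 4.4 pos [0.475 0.321 0.048] yaw_y -0.2549195867233335 tilt [ 0.005  0.002 -1.   ] F [ 4.118 -0.503  7.658] w 0.002249896746244428 3.53087619478174
to go cm (tool) [-0.204 -0.26   0.222]
scene [474.856 287.521] [468.098 304.831] [471.05  296.636]
top [124.089 292.582] [137.65  292.873] [132.181 293.733]
```

View pics/s3.png

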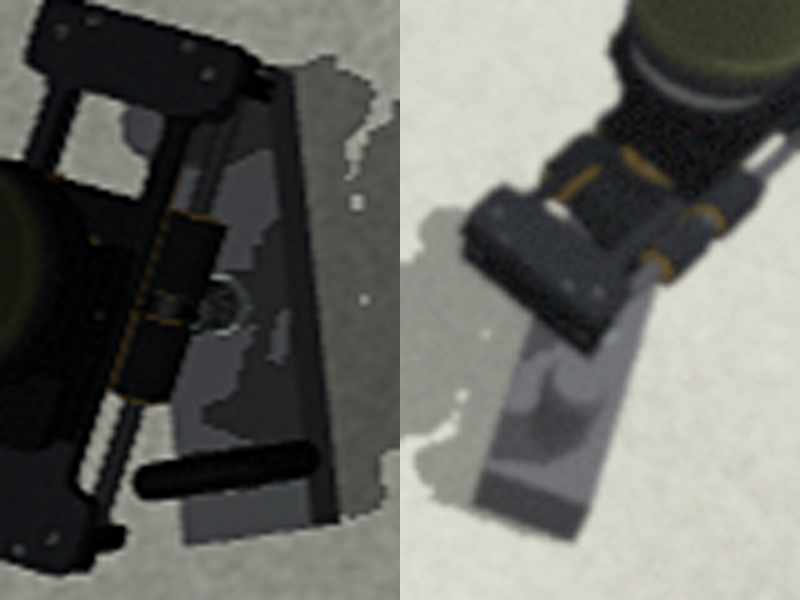

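Request:
servo_tool --pt "0 0 0 0 0 0 0" --pt "0 0 0 0 0 0 0" --pt "0 0 0 0 0 0 0" --pt "0 0 0 0 0 0 0" --force 40

```text
t: 4.9
ee_pos: [0.475, 0.3208, 0.0482]
ee_rot: [2.485, 1.92, 0.008]
force: [3.7, -1.3, 7.1]
gripper_width: 0.004
grip_force: 3.6
```

```bash
python3 -c "
from h import *
s=arm.observe();print(s['wrist_torque'],s['grip_force'],s['force'])"
```

```text
[-0.34814229 -0.83802453 -0.03030789] 3.5538211747189052 [ 3.65600112 -1.26193636  7.11276185]
```

Request:
servo_tool --pt "0 0 0 0 0 0 0.5" --pt "0 0 0 0 0 0 0.5" --pt "0 0 0 0 0 0 0.5" --pt "0 0 0 0 0 0 0.5" --pt "0 0 0 0 0 0 0.5" --pt "0 0 0 0 0 0 0.5"

```text
t: 5.5
ee_pos: [0.4704, 0.3214, 0.0461]
ee_rot: [-2.482, -1.922, 0.003]
force: [0.9, 0.8, 0.4]
gripper_width: 0.45
grip_force: 0.0
```

```bash
python3 -c "
from h import *
togo([.472,.3195,.046]); s=arm.observe();print(s['wrist_torque'])
a=arm.camera('top')[:,:,::-1];b=arm.camera('scene')[:,:,::-1]
f=lambda i,x,y:cv2.resize(i[y:y+120,x:x+80],None,fx=5,fy=5,interpolation=2)
g=np.hstack([f(a,95,235),f(b,430,240)]);g=(255*(g/255.)**.5).astype(np.uint8)
cv2.imwrite('pics/s4.png',g)"
```

```text
t 5.5 pos [0.47  0.321 0.046] yaw_y -0.2529258216256378 tilt [-0.003  0.    -1.   ] F [0.915 0.849 0.365] w 0.4499613665494853 0.0
to go cm (tool) [-0.145  0.2    0.013]
[-0.125  0.055 -0.041]
```

View pics/s4.png

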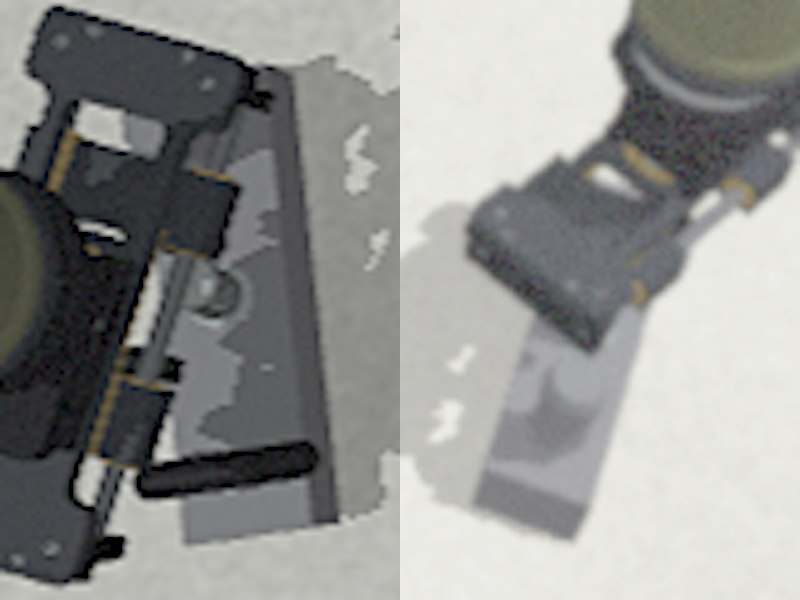

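The carriages straddle the pin, which shows at s4 left (215,290), but they had closed to nothing earlier. So the pin was not between the pads, and it may be leaning. I'll rise and move aside for a clear look.

Request:
servo_tool --pt "0 0 0 0 0 -1.0 0.5" --pt "0 0 0 0 0 -1.5 0.5" --pt "0 0 0 0 0 -2.0 0.5" --pt "0 0 0 0 0 -2.5 0.5" --pt "0 0 0 0 0 -2.5 0.5" --pt "0 0 0 -4 0 -1 0.5" --pt "0 0 0 4.0 0 0 0.5" --pt "0 0 0 4.0 0 0 0.5" --pt "0 0 0 4.0 0 0 0.5" --pt "0 0 0 4.0 0 0 0.5" --pt "0 0 0 4.0 0 0 0.5" --pt "0 0 0 0 0 0 0.5"

```text
t: 6.8
ee_pos: [0.5105, 0.4819, 0.1506]
ee_rot: [-2.477, -1.929, -0.001]
force: [0.1, -0.6, 0.1]
gripper_width: 0.5
grip_force: 0.0
```

```bash
python3 -c "
from h import *
togo([.472,.3195,.046])
a=arm.camera('top')[:,:,::-1];b=arm.camera('scene')[:,:,::-1]
cv2.imwrite('pics/ft.png',a);cv2.imwrite('pics/fs.png',b)
f=lambda i,x,y:cv2.resize(i[y:y+100,x:x+65],None,fx=6,fy=6,interpolation=2)
g=np.hstack([f(a,110,245),f(b,435,260)]);g=(255*(g/255.)**.6).astype(np.uint8)
cv2.imwrite('pics/s5.png',g)"
```

```text
t 6.8 pos [0.511 0.482 0.151] yaw_y -0.24746944037804006 tilt [-0.001  0.002 -1.   ] F [ 0.147 -0.586  0.14 ] w 0.5001989938196366 0.0
to go cm (tool) [-16.707   0.259  10.427]
```

View pics/s5.png

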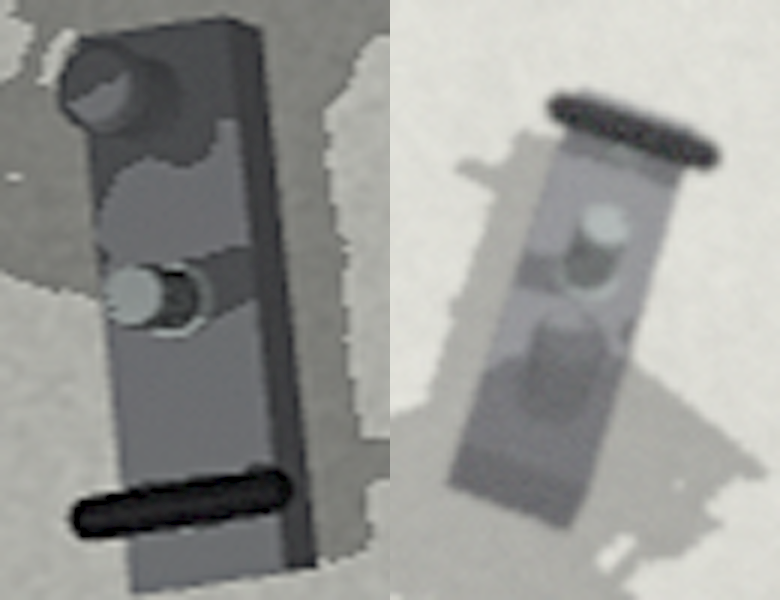

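The pin stands undisturbed: its top is at s5 (135,292) and (606,222), as before. So the real fingertips were not where the reported TCP puts them, and probably brushed the pin's top. I'll check the gripper itself in both views.

```bash
python3 -c "
from h import *
s=arm.observe();M=R.from_rotvec(s['ee_rot']).as_matrix();P=s['ee_pos']
a=cv2.imread('pics/ft.png');b=cv2.imread('pics/fs.png')
out=[]
for n,i in(('top',a),('scene',b)):
    c=proj(n,P);x=int(min(max(c[0]-(40 if n=='scene' else 45),0),560));y=int(max(c[1]-60,0))
    k=cv2.resize(i[y:y+120,x:x+80],None,fx=5,fy=5,interpolation=2);k=(255*(k/255.)**.45).astype(np.uint8)
    for q in (-.0217,.0217):
        e=(np.array(proj(n,P+M@[0,q,0]))-[x,y])*5+2;cv2.circle(k,tuple(int(v) for v in e),3,(0,0,255),1)
    print(n,x,y,c,[proj(n,P+M@[0,q,0]) for q in(-.0217,.0217)]);out.append(k)
cv2.imwrite('pics/s6.png',np.hstack(out))"
```

```text
top 0 207 [ 34.18212894 267.89818051] [array([ 30.06123049, 279.33732414]), array([ 38.27830118, 256.527674  ])]
scene 498 265 [538.75954553 325.88858876] [array([544.50837452, 320.0569583 ]), array([532.91474233, 331.81757576])]
```

View pics/s6.png

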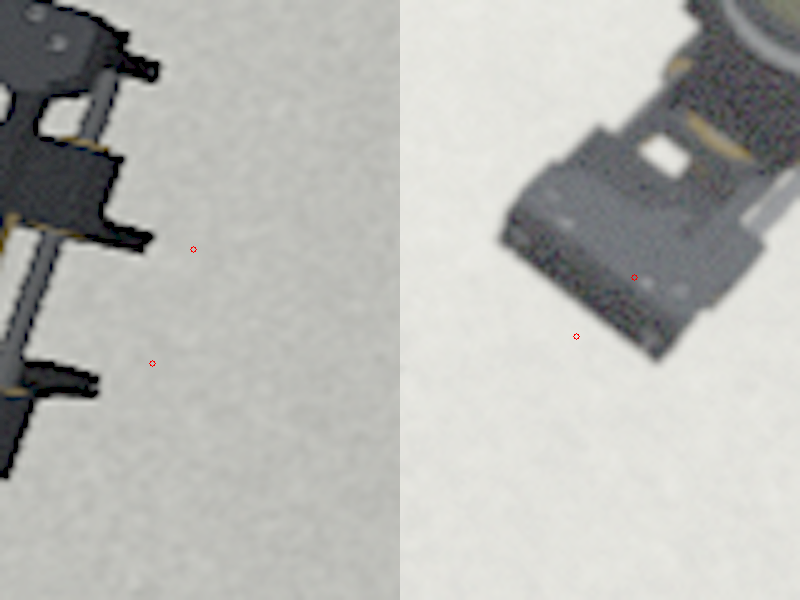

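The fingertips show at s6 (150,240) and (98,384), about 10 px left of where the reported TCP predicts. They are also hidden in the scene view, so the real tips are roughly 32 mm higher than reported. That fits closing on top of the pin. I'll turn the gripper across the row to clear the neighbouring tools, then descend deeper in careful steps.

Request:
servo_tool --pt "0 0 8.3 0 0 0 0.5" --pt "0 0 8.3 0 0 0 0.5" --pt "0 0 8.3 0 0 0 0.5" --pt "0 0 8.3 0 0 0 0.5" --pt "0 0 8.3 0 0 0 0.5" --pt "0 0 8.3 0 0 0 0.5" --pt "0 0 8.3 0 0 0 0.5" --pt "0 0 8.0 0 0 0 0.5" --pt "0 0 0 0 0 0 0.5" --pt "0 0 0 0 0 0 0.5"

```text
t: 7.9
ee_pos: [0.5129, 0.4743, 0.1524]
ee_rot: [-3.13, -0.259, -0.001]
force: [0.3, 0.1, -0.6]
gripper_width: 0.5
grip_force: 0.0
```

```bash
python3 -c "
from h import *
togo([.472,.3195,.10]);print(arm.observe()['qpos'])"
```

```text
t 7.9 pos [0.513 0.474 0.152] yaw_y -1.4058774847204432 tilt [ 0.001  0.001 -1.   ] F [ 0.251  0.09  -0.606] w 0.5003920890051379 0.0
to go cm (tool) [-6.577 14.605  5.227]
[-1.132  0.469  0.491  1.381 -0.22   1.345 -2.043]
```

Request:
servo_tool --pt "0 0 0 -1.32 2.92 0.6 0.5" --pt "0 0 0 -1.32 2.92 0.6 0.5" --pt "0 0 0 -1.32 2.92 0.6 0.5" --pt "0 0 0 -1.32 2.92 0.6 0.5" --pt "0 0 0 -1.3 2.92 0.6 0.5" --pt "0 0 0 0 0 0 0.5" --pt "0 0 0 0 0 0 0.5"

```text
t: 8.6
ee_pos: [0.4714, 0.3201, 0.1221]
ee_rot: [-3.129, -0.256, -0.001]
force: [-0.2, 1.1, 0.0]
gripper_width: 0.498
grip_force: 0.0
```

```bash
python3 -c "
from h import *
togo([.472,.3195,.019])"
```

```text
t 8.6 pos [0.471 0.32  0.122] yaw_y -1.407440707830549 tilt [ 0.     0.002 -1.   ] F [-0.209  1.096  0.002] w 0.4981265867184351 0.0
to go cm (tool) [ 0.047  0.088 10.305]
```

Request:
servo_tool --pt "0 0 0 0 0.05 2.5 0.5" --pt "0 0 0 0 0 2.5 0.5" --pt "0 0 0 0 0 2.0 0.5" --pt "0 0 0 0 0 0.5 0.5" --pt "0 0 0 0 0 0 0.5"

```text
t: 9.1
ee_pos: [0.4711, 0.3208, 0.0461]
ee_rot: [3.13, 0.259, -0.001]
force: [0.3, 0.2, 0.9]
gripper_width: 0.502
grip_force: 0.0
```

Request:
servo_tool --pt "0 0 0 0 0 0.5 0.5" --pt "0 0 0 0 0 0.5 0.5" --pt "0 0 0 0 0 0.5 0.5" --pt "0 0 0 0 0 0 0.5"

```text
t: 9.5
ee_pos: [0.4709, 0.32, 0.0309]
ee_rot: [3.131, 0.256, -0.001]
force: [-0.9, -0.8, -0.8]
gripper_width: 0.501
grip_force: 0.0
```

Request:
servo_tool --pt "0 0 0 0 0 0.4 0.5" --pt "0 0 0 0 0 0.4 0.5" --pt "0 0 0 0 0 0.4 0.5" --pt "0 0 0 0 0 0 0.5"

```text
t: 9.9
ee_pos: [0.4708, 0.3198, 0.0186]
ee_rot: [3.13, 0.256, -0.001]
force: [-0.5, -0.5, -0.6]
gripper_width: 0.502
grip_force: 0.0
```

No contact at a reported 0.0186, which confirms the tips are higher than reported. I'll close gently.

Request:
servo_tool --pt "0 0 0 0 0 0 0.1" --pt "0 0 0 0 0 0 0.1" --pt "0 0 0 0 0 0 0.1" --pt "0 0 0 0 0 0 0.1" --pt "0 0 0 0 0 0 0.1" --pt "0 0 0 0 0 0 0.1" --force 40

```text
t: 10.5
ee_pos: [0.4715, 0.3199, 0.0195]
ee_rot: [3.131, 0.255, 0.0]
force: [-1.3, -1.5, 1.5]
gripper_width: 0.217
grip_force: 40.0
```

Request:
servo_tool --pt "0 0 0 0 0 -0.5 0.1" --pt "0 0 0 0 0 -1.0 0.1" --pt "0 0 0 0 0 -1.5 0.1" --pt "0 0 0 0 0 -2.0 0.1" --pt "0 0 0 0 0 -2.0 0.1" --pt "0 0 0 0 0 -2.0 0.1" --pt "0 0 0 0 0 -1.5 0.1" --pt "0 0 0 0 0 -0.5 0.1" --pt "0 0 0 0 0 0 0.1" --pt "0 0 0 0 0 0 0.1" --force 40

```text
t: 11.5
ee_pos: [0.4708, 0.3199, 0.1287]
ee_rot: [3.131, 0.256, -0.001]
force: [0.1, 0.0, -1.7]
gripper_width: 0.219
grip_force: 40.0
```

```bash
python3 -c "
from h import *
togo([.6173,-.0661,.13])
a=arm.camera('top')[:,:,::-1];b=arm.camera('scene')[:,:,::-1]
cv2.imwrite('pics/lt.png',a);cv2.imwrite('pics/ls.png',b)
# steel-coloured pixels (bluish-green bright) near pin: print masks as centroid
for n,i,z in(('top',a,.12),('scene',b,.12)):
    c=proj(n,[.472,.3195,.13]);x,y=int(c[0]),int(c[1]);w=i[y-25:y+25,x-25:x+25].astype(int)
    m=(w[:,:,1]-w[:,:,2]>6); yy,xx=np.nonzero(m);print(n,c,m.sum(),(xx.mean()+x-25,yy.mean()+y-25) if m.sum() else '', xx.min()+x-25 if m.sum() else '',yy.max()+y-25 if m.sum() else '')
"
```

```text
t 11.5 pos [0.471 0.32  0.129] yaw_y -1.407651733275263 tilt [-0.001 -0.001 -1.   ] F [ 0.113  0.042 -1.717] w 0.21905305975857492 39.99040609225631
to go cm (tool) [ 8.187 40.47  -0.117]
top [122.   292.62] 0   
scene [475.898 284.957] 22 (np.float64(478.3636363636364), np.float64(274.3181818181818)) 467 286
```

Request:
servo_tool --pt "0 0 -8.3 0 0 0 0.1" --pt "0 0 -8.3 0 0 0 0.1" --pt "0 0 -8.3 0 0 0 0.1" --pt "0 0 -8.3 0 0 0 0.1" --pt "0 0 -8.3 0 0 0 0.1" --pt "0 0 -8.3 0 0 0 0.1" --pt "0 0 -8.3 0 0 0 0.1" --pt "0 0 -8.3 0 0 0 0.1" --pt "0 0 0 0 0 0 0.1" --pt "0 0 0 0 0 0 0.1"

```text
t: 12.6
ee_pos: [0.4711, 0.3199, 0.1287]
ee_rot: [2.483, 1.924, -0.002]
force: [0.4, -0.1, -1.4]
gripper_width: 0.217
grip_force: 40.0
```

```bash
python3 -c "
from h import *
togo([.6173,-.0661,.13])"
```

```text
t 12.6 pos [0.471 0.32  0.129] yaw_y -0.2524450941236361 tilt [-0.001 -0.001 -1.   ] F [ 0.406 -0.138 -1.415] w 0.21669280618168238 39.9901827564463
to go cm (tool) [-33.722  23.798  -0.107]
```

Request:
servo_tool --pt "0 0 0 -1.5 1.1 0 0.1" --pt "0 0 0 -3.4 2.4 0 0.1" --pt "0 0 0 -3.4 2.4 0 0.1" --pt "0 0 0 -3.4 2.4 0 0.1" --pt "0 0 0 -3.4 2.4 0 0.1" --pt "0 0 0 -3.4 2.4 0 0.1" --pt "0 0 0 -3.4 2.4 0 0.1" --pt "0 0 0 -3.4 2.4 0 0.1" --pt "0 0 0 -3.4 2.4 0 0.1" --pt "0 0 0 -3.4 2.4 0 0.1" --pt "0 0 0 -1.6 1.1 0 0.1" --pt "0 0 0 0 0 0 0.1"

```text
t: 13.8
ee_pos: [0.6191, -0.0703, 0.1292]
ee_rot: [2.487, 1.916, -0.003]
force: [0.8, -0.4, -1.1]
gripper_width: 0.218
grip_force: 40.0
```

```bash
python3 -c "
from h import *
togo([.6173,-.0661,.13])
a=arm.camera('top')[:,:,::-1];b=arm.camera('scene')[:,:,::-1]
cv2.imwrite('pics/mt.png',a);cv2.imwrite('pics/ms.png',b)"
```

```text
t 13.8 pos [ 0.619 -0.07   0.129] yaw_y -0.25804057599492664 tilt [ 0.    -0.003 -1.   ] F [ 0.802 -0.381 -1.076] w 0.2184909195094958 39.989856630563736
to go cm (tool) [ 0.358 -0.279 -0.08 ]
```

Request:
servo_tool --pt "0 0 0 0 0 0 0.1" --pt "0 0 0 0 0 0 0.1"

```text
t: 14.1
ee_pos: [0.6188, -0.063, 0.1292]
ee_rot: [-2.477, -1.931, -0.001]
force: [-0.0, -0.2, -1.2]
gripper_width: 0.219
grip_force: 40.0
```

```bash
python3 -c "
from h import *
togo([.6173,-.0661,.095])"
```

```text
t 14.1 pos [ 0.619 -0.063  0.129] yaw_y -0.2467612523610989 tilt [-0.     0.001 -1.   ] F [-0.019 -0.226 -1.155] w 0.2186519788583666 39.9904535477981
to go cm (tool) [-0.345 -0.07   3.421]
```

Request:
servo_tool --pt "0 0 0 0 0 0.8 0.1" --pt "0 0 0 0 0 0.8 0.1" --pt "0 0 0 0 0 0.8 0.1" --pt "0 0 0 0 0 0 0.1" --pt "0 0 0 0 0 0 0.1" --pt "0 0 0 0 0 0 0.1"

```text
t: 14.7
ee_pos: [0.6192, -0.0652, 0.1056]
ee_rot: [2.48, 1.928, 0.001]
force: [-0.3, -0.1, -0.4]
gripper_width: 0.218
grip_force: 40.0
```

```bash
python3 -c "
from h import *
togo([.6173,-.0661,.095])"
```

```text
t 14.7 pos [ 0.619 -0.065  0.106] yaw_y -0.24898197696571442 tilt [ 0. -0. -1.] F [-0.308 -0.055 -0.379] w 0.21824895751591844 39.99026554170996
to go cm (tool) [-0.136 -0.161  1.059]
```

Request:
servo_tool --pt "0 0 0 -0.14 -0.16 0.5 0.1" --pt "0 0 0 0 0 0.5 0.1" --pt "0 0 0 0 0 0 0.1" --pt "0 0 0 0 0 0 0.1" --pt "0 0 0 0 0 0 0.1"

```text
t: 15.2
ee_pos: [0.6172, -0.066, 0.0955]
ee_rot: [2.48, 1.929, 0.001]
force: [-0.3, -0.4, -1.9]
gripper_width: 0.22
grip_force: 40.0
```

Request:
servo_tool --pt "0 0 0 0 0 0.25 0.1" --pt "0 0 0 0 0 0.25 0.1" --pt "0 0 0 0 0 0.25 0.1" --pt "0 0 0 0 0 0.25 0.1" --pt "0 0 0 0 0 0 0.1" --pt "0 0 0 0 0 0 0.1"

```text
t: 15.8
ee_pos: [0.6176, -0.0662, 0.0867]
ee_rot: [2.48, 1.928, 0.002]
force: [-1.5, 0.3, 6.1]
gripper_width: 0.215
grip_force: 40.0
```

Request:
servo_tool --pt "0 0 0 0.1 0 0 0.1" --pt "0 0 0 0.1 0 0 0.1" --pt "0 0 0 0 0 0 0.1" --pt "0 0 0 0 0 0 0.1"

```text
t: 16.2
ee_pos: [0.6185, -0.0651, 0.0869]
ee_rot: [2.479, 1.927, 0.002]
force: [-1.1, -1.8, 6.4]
gripper_width: 0.223
grip_force: 40.0
```

Request:
servo_tool --pt "0 0 0 0 0.1 0 0.1" --pt "0 0 0 0 0.1 0 0.1" --pt "0 0 0 0 0 0 0.1" --pt "0 0 0 0 0 0 0.1"

```text
t: 16.6
ee_pos: [0.6206, -0.0651, 0.087]
ee_rot: [2.479, 1.927, 0.003]
force: [-1.3, -0.9, 5.8]
gripper_width: 0.213
grip_force: 40.0
```

Request:
servo_tool --pt "0 0 0 -0.1 0 0 0.1" --pt "0 0 0 -0.1 0 0 0.1" --pt "0 0 0 0 0 0 0.1" --pt "0 0 0 0 0 0 0.1"

```text
t: 17.0
ee_pos: [0.6205, -0.0659, 0.087]
ee_rot: [2.479, 1.928, 0.005]
force: [-0.3, 1.1, 5.4]
gripper_width: 0.219
grip_force: 40.0
```

```bash
python3 -c "
from h import *
np.set_printoptions(precision=4,suppress=True)
X=dict(hole=[.6173,-.0661,.078],piv=[.5657,-.1053,.088],lock=[.5673,-.0406,.06])
for n in('top','scene'):
    g=cv2.cvtColor(cv2.imread(f'pics/{n}0.png'),cv2.COLOR_BGR2GRAY).astype(float)
    for k,P in X.items():
        c=proj(n,P);x,y=np.round(c).astype(int);w=g[y-5:y+6,x-5:x+6]
        print(n,k,c);print(w.astype(int))
        bg=np.median(w);d=np.clip(bg-12-w,0,None);yy,xx=np.mgrid[-5:6,-5:6];d[np.hypot(xx,yy)>4.2]=0
        if d.sum()>0:
            q=((d*xx).sum()/d.sum()+x,(d*yy).sum()/d.sum()+y);print('centroid',q,onz(n,q,P[2]))
"
```

```text
top hole [332.0198 224.5806]
[[127 126 129 127 127 127 127 127 128 134  89]
 [126 126 128 129 127 128 130 128 127 131 108]
 [130 128 129 125 107  99 119 129 129 129 132]
 [129 131 127 100  63  41  63 110 129 126 129]
 [126 133 110  61  17   0  11  68 118 129 126]
 [126 132 110  65  36  20  18  78 124 132 128]
 [126 129 120  82  52  49  46  95 127 129 128]
 [126 126 130 132 107  82 101 128 132 128 129]
 [113 128 127 131 134 135 132 131 129 127 126]
 [ 85 114 126 126 130 130 128 128 127 128 127]
 [ 76 106 128 125 127 130 131 129 127 128 129]]
centroid (np.float64(331.9330289193303), np.float64(224.5966514459665)) [ 0.6173 -0.0659  0.078 ]
top piv [351.7918 250.3795]
[[122 122 123 126 129 130 127 125 122 118 116]
 [123 126  96  42  16  23  24  69 110 123 125]
 [126  84  26  23  27  28  27  21  22  98 131]
 [ 97  43  23  30  29  25  28  30  22  51 111]
 [ 80  19  31  20   4   4  13  28  29  33 104]
 [ 56  24  28  13   6   7   4  23  30  20  49]
 [ 64  24  24  11   6   5   6  24  30  30  56]
 [ 79  22  32  22   8   7  14  27  27  25  57]
 [102  50  27  32  28  32  34  28  25  43 109]
 [11
[... 2079 characters left out ...]
at64(243.56607561057208)) [ 0.5672 -0.1059  0.088 ]
scene lock [325.5695 261.2159]
[[150 148 146 146 146 147 144 145 147 143 145]
 [145 148 148 149 149 144 147 146 147 145 146]
 [146 144 147 146 146 145 145 146 145 146 145]
 [148 148 148 142 143 142 144 144 146 148 148]
 [148 146 139 123 115 119 130 150 148 146 147]
 [145 144 133 110  95  96 118 142 147 146 141]
 [146 147 138 117 102 105 123 141 145 141 127]
 [145 146 141 137 134 130 137 142 138 123 110]
 [145 149 149 147 146 143 137 130 117 108 118]
 [146 147 148 146 141 137 125 112 108 125 153]
 [147 145 148 138 126 112 108 124 146 168 181]]
centroid (np.float64(325.44357976653697), np.float64(261.33852140077823)) [ 0.5678 -0.0406  0.06  ]
```

Request:
servo_tool --pt "0 0 0 0 -0.15 0 0.1" --pt "0 0 0 0 -0.15 0 0.1" --pt "0 0 0 0 0 0 0.1" --pt "0 0 0 0 0 0 0.1"

```text
t: 17.4
ee_pos: [0.6171, -0.0659, 0.0867]
ee_rot: [2.479, 1.928, 0.003]
force: [0.5, -0.2, 6.9]
gripper_width: 0.221
grip_force: 40.0
```

Request:
servo_tool --pt "0 0 0 -0.15 0 0 0.1" --pt "0 0 0 -0.15 0 0 0.1" --pt "0 0 0 0 0 0 0.1" --pt "0 0 0 0 0 0 0.1"

```text
t: 17.8
ee_pos: [0.6158, -0.0692, 0.0854]
ee_rot: [2.479, 1.927, 0.001]
force: [2.3, -1.0, 1.6]
gripper_width: 0.219
grip_force: 40.0
```

Request:
servo_tool --pt "0 0 0 -0.15 0 0 0.1" --pt "0 0 0 -0.15 0 0 0.1" --pt "0 0 0 0 0 0 0.1" --pt "0 0 0 0 0 0 0.1"

```text
t: 18.2
ee_pos: [0.6153, -0.071, 0.0855]
ee_rot: [2.479, 1.929, 0.002]
force: [4.3, 1.6, 0.0]
gripper_width: 0.218
grip_force: 40.0
```

It dropped in at about (0.6155,-0.070): the vertical force vanished and a side force appeared. I'll ease the side load and go down.

Request:
servo_tool --pt "0 0 0 0.1 0.15 0.1 0.1" --pt "0 0 0 0 0.15 0.15 0.1" --pt "0 0 0 0 0 0.15 0.1" --pt "0 0 0 0 0 0 0.1" --pt "0 0 0 0 0 0 0.1"

```text
t: 18.7
ee_pos: [0.6171, -0.0711, 0.0807]
ee_rot: [-2.479, -1.928, 0.002]
force: [2.4, 1.4, -1.5]
gripper_width: 0.217
grip_force: 40.0
```

Request:
servo_tool --pt "0 0 0 0.1 0.15 0.3 0.1" --pt "0 0 0 0 0 0.3 0.1" --pt "0 0 0 0 0 0.3 0.1" --pt "0 0 0 0 0 0.0 0.1" --pt "0 0 0 0 0 0 0.1"

```text
t: 19.2
ee_pos: [0.6188, -0.0709, 0.072]
ee_rot: [-2.479, -1.928, 0.002]
force: [-1.1, 1.3, -0.9]
gripper_width: 0.223
grip_force: 40.0
```

Request:
servo_tool --pt "0 0 0 0 0 0.15 0.1" --pt "0 0 0 0 0 0.15 0.1" --pt "0 0 0 0 0 0.0 0.1" --pt "0 0 0 0 0 0 0.1"

```text
t: 19.6
ee_pos: [0.6192, -0.0706, 0.0694]
ee_rot: [-2.479, -1.928, 0.0]
force: [-2.7, 1.3, 1.0]
gripper_width: 0.218
grip_force: 40.0
```

The tip is now on the index plate (reported z 0.0694). I'll work out the arc for the swing.

```bash
python3 -c "
from h import *
M=togo([.5685,-.0448,.0694]);s=arm.observe()
P=np.array([.5671,-.1098]);a0=.648
def T(a):return np.array([*(P+.065*np.array([np.cos(a0+a),np.sin(a0+a)])),0])
A=np.linspace(0,.84,13)
for i in range(12):print(np.round(100*M.T@(T(A[i+1])-T(A[i])),2)[:2],T(A[i+1])[:2])
"
```

```text
t 19.6 pos [ 0.619 -0.071  0.069] yaw_y -0.24874743492451282 tilt [-0.001  0.    -1.   ] F [-2.688  1.28   0.966] w 0.21812489077555364 39.993828646838665
to go cm (tool) [ 1.254 -5.549  0.005]
[ 0.27 -0.37] [ 0.616 -0.067]
[ 0.25 -0.38] [ 0.613 -0.064]
[ 0.22 -0.4 ] [ 0.61  -0.061]
[ 0.19 -0.41] [ 0.606 -0.058]
[ 0.16 -0.43] [ 0.602 -0.055]
[ 0.13 -0.44] [ 0.598 -0.053]
[ 0.1  -0.44] [ 0.594 -0.051]
[ 0.07 -0.45] [ 0.59  -0.049]
[ 0.04 -0.45] [ 0.586 -0.048]
[ 0.   -0.45] [ 0.581 -0.046]
[-0.03 -0.45] [ 0.577 -0.046]
[-0.06 -0.45] [ 0.572 -0.045]
```

Request:
servo_tool --pt "0 0 0 0.27 -0.45 0 0.1" --pt "0 0 0 0.25 -0.38 0 0.1" --pt "0 0 0 0.22 -0.4 0 0.1" --pt "0 0 0 0.19 -0.41 0 0.1" --pt "0 0 0 0.16 -0.43 0 0.1" --pt "0 0 0 0.13 -0.44 0 0.1" --pt "0 0 0 0 0 0 0.1" --pt "0 0 0 0 0 0 0.1" --pt "0 0 0 0 0 0 0.1"

```text
t: 20.5
ee_pos: [0.601, -0.0541, 0.0707]
ee_rot: [2.476, 1.924, 0.006]
force: [5.1, -2.5, -1.0]
gripper_width: 0.219
grip_force: 40.1
```

```bash
cat >> h.py <<'E'
def arc():
    s=arm.observe();v=s["ee_pos"][:2]-[.5671,-.1098];print("r",np.hypot(*v),"swing",np.arctan2(v[1],v[0])-.648,"z",s["ee_pos"][2],"F",s["force"])
    a=np.arctan2(v[1],v[0]);f=s["force"][:2];print("Fr",f@[np.cos(a),np.sin(a)],"Ft",f@[-np.sin(a),np.cos(a)])
E
python3 -c "
from h import *
togo([.5685,-.0448,.0694]);arc()"
```

```text
t 20.5 pos [ 0.601 -0.054  0.071] yaw_y -0.24942750067692518 tilt [ 0.007 -0.002 -1.   ] F [ 5.111 -2.5   -0.971] w 0.21894281310530062 40.054577607661486
to go cm (tool) [ 0.103 -3.38   0.103]
r 0.0651710648702767 swing 0.37582641096820646 z 0.07066725004345144 F [ 5.111 -2.5   -0.971]
Fr 0.5226814184591269 Ft -5.665658791252977
```

Request:
servo_tool --pt "0 0 0 0.1 -0.44 0.05 0.1" --pt "0 0 0 0.07 -0.45 0.05 0.1" --pt "0 0 0 0.04 -0.45 0.05 0.1" --pt "0 0 0 0.0 -0.45 0.05 0.1" --pt "0 0 0 -0.03 -0.45 0 0.1" --pt "0 0 0 0 0 0 0.1" --pt "0 0 0 0 0 0 0.1" --pt "0 0 0 0 0 0 0.1"

```text
t: 21.3
ee_pos: [0.5813, -0.0459, 0.0695]
ee_rot: [2.475, 1.924, 0.011]
force: [6.9, -1.5, 0.4]
gripper_width: 0.218
grip_force: 40.1
```

```bash
python3 -c "
from h import *
togo([.5685,-.0448,.0694]);arc()"
```

```text
t 21.3 pos [ 0.581 -0.046  0.069] yaw_y -0.24888533874737773 tilt [ 0.01  -0.001 -1.   ] F [ 6.885 -1.536  0.375] w 0.2175718688502719 40.09213990531862
to go cm (tool) [-0.205 -1.272 -0.006]
r 0.0654205032027303 swing 0.703556594446974 z 0.06947113981268338 F [ 6.885 -1.536  0.375]
Fr -0.002359260278783855 Ft -7.053889600219299
```

Request:
servo_tool --pt "0 0 0 -0.06 -0.4 0.05 0.1" --pt "0 0 0 -0.08 -0.4 0.03 0.1" --pt "0 0 0 0 0 0 0.1" --pt "0 0 0 0 0 0 0.1"

```text
t: 21.7
ee_pos: [0.5741, -0.0448, 0.0693]
ee_rot: [2.474, 1.924, 0.014]
force: [7.5, 1.5, 2.2]
gripper_width: 0.216
grip_force: 40.1
```

```bash
python3 -c "
from h import *
togo([.5685,-.0448,.0694]);arc()"
```

```text
t 21.7 pos [ 0.574 -0.045  0.069] yaw_y -0.24856917141817955 tilt [ 0.012 -0.    -1.   ] F [7.5   1.451 2.232] w 0.21551618438391176 40.10202890262008
to go cm (tool) [-0.138 -0.547 -0.013]
r 0.0653693252850432 swing 0.8148646107644738 z 0.06933905071836496 F [7.5   1.451 2.232]
Fr 2.250037874955849 Ft -7.29997567135055
```

Request:
servo_tool --pt "0 0 0 0.03 -0.15 0.03 0.1" --pt "0 0 0 0 -0.15 0 0.1" --pt "0 0 0 0 0 0 0.1" --pt "0 0 0 0 0 0 0.1"

```text
t: 22.1
ee_pos: [0.5719, -0.0443, 0.0692]
ee_rot: [2.473, 1.923, 0.015]
force: [8.3, -1.3, 2.9]
gripper_width: 0.221
grip_force: 40.1
```

Request:
servo_tool --pt "0 0 0 -0.02 -0.1 0 0.1" --pt "0 0 0 -0.02 -0.1 0 0.1" --pt "0 0 0 0 0 0 0.1" --pt "0 0 0 0 0 0 0.1"

```text
t: 22.5
ee_pos: [0.5696, -0.0441, 0.069]
ee_rot: [2.474, 1.924, 0.014]
force: [7.6, -1.7, 1.3]
gripper_width: 0.218
grip_force: 40.1
```

Request:
servo_tool --pt "0 0 0 -0.02 -0.07 0.05 0.1" --pt "0 0 0 -0.02 -0.07 0 0.1" --pt "0 0 0 0 0 0 0.1" --pt "0 0 0 0 0 0 0.1"

```text
t: 22.9
ee_pos: [0.5681, -0.044, 0.0684]
ee_rot: [2.474, 1.924, 0.014]
force: [7.5, -2.3, 1.3]
gripper_width: 0.218
grip_force: 40.1
```

```bash
python3 -c "
from h import *
togo([.5685,-.0448,.0694]);arc()"
```

```text
t 22.9 pos [ 0.568 -0.044  0.068] yaw_y -0.24880452305455344 tilt [ 0.012 -0.001 -1.   ] F [ 7.519 -2.25   1.33 ] w 0.21825336784604615 40.120806684717536
to go cm (tool) [-0.065  0.058 -0.096]
r 0.06577500435836169 swing 0.9073882417242084 z 0.06843771068980409 F [ 7.519 -2.25   1.33 ]
Fr -2.1339073063419356 Ft -7.552525061649272
```

Request:
servo_tool --pt "0 0 0 -0.1 0 0.1 0.1" --pt "0 0 0 0 0 0.1 0.1" --pt "0 0 0 0 0 0 0.1" --pt "0 0 0 0 0 0 0.1"

```text
t: 23.3
ee_pos: [0.568, -0.0442, 0.0664]
ee_rot: [2.474, 1.925, 0.015]
force: [7.9, 0.6, 0.5]
gripper_width: 0.218
grip_force: 40.1
```

```bash
python3 -c "
from h import *
togo([.5685,-.0448,.0694]);arc()"
```

```text
t 23.3 pos [ 0.568 -0.044  0.066] yaw_y -0.24837516875849974 tilt [ 0.012  0.    -1.   ] F [7.916 0.625 0.544] w 0.21784752595486542 40.10953092947602
to go cm (tool) [-0.041  0.069 -0.304]
r 0.06557397712045887 swing 0.9094865854273014 z 0.06635421735307867 F [7.916 0.625 0.544]
Fr 0.7305774810614399 Ft -7.907286967875764
```

It is going into the lock hole (tip about 57 mm). I'll keep going down gently.

Request:
servo_tool --pt "0 0 0 0 0 0.1 0.1" --pt "0 0 0 0 0 0.1 0.1" --pt "0 0 0 0 0 0.1 0.1" --pt "0 0 0 0 0 0 0.1" --pt "0 0 0 0 0 0 0.1"

```text
t: 23.8
ee_pos: [0.5679, -0.0442, 0.0633]
ee_rot: [2.474, 1.925, 0.015]
force: [9.1, 0.1, 0.5]
gripper_width: 0.217
grip_force: 40.1
```

```bash
python3 -c "
from h import *
togo([.5685,-.0448,.0595]);arc()"
```

```text
t 23.8 pos [ 0.568 -0.044  0.063] yaw_y -0.24843562056345705 tilt [ 0.012  0.    -1.   ] F [9.12  0.075 0.495] w 0.2171283003389111 40.092310812324286
to go cm (tool) [-0.041  0.064  0.381]
r 0.06556352556759505 swing 0.9101218171678301 z 0.06330104995927006 F [9.12  0.075 0.495]
Fr 0.19023455377390433 Ft -9.11869808868553
```

Request:
servo_tool --pt "0 0 0 0 0.1 0.1 0.1" --pt "0 0 0 0 0 0.1 0.1" --pt "0 0 0 0 0 0.1 0.1" --pt "0 0 0 0 0 0.05 0.1" --pt "0 0 0 0 0 0 0.1" --pt "0 0 0 0 0 0 0.1"

```text
t: 24.4
ee_pos: [0.5686, -0.0442, 0.0597]
ee_rot: [2.474, 1.925, 0.015]
force: [7.9, 2.0, 1.4]
gripper_width: 0.218
grip_force: 40.0
```

Request:
servo_tool --pt "0 0 0 0 0 0.07 0.1" --pt "0 0 0 0 0 0.07 0.1" --pt "0 0 0 0 0 0 0.1" --pt "0 0 0 0 0 0 0.1"

```text
t: 24.8
ee_pos: [0.569, -0.0441, 0.0595]
ee_rot: [2.474, 1.925, 0.016]
force: [5.0, 1.6, 7.5]
gripper_width: 0.221
grip_force: 40.0
```

Collar down: the press rose to 7.5 N at 0.0595. I'll ease the side load, then open.

Request:
servo_tool --pt "0 0 0 -0.05 0.15 0 0.1" --pt "0 0 0 -0.05 0.15 0 0.1" --pt "0 0 0 0 0.1 0 0.1" --pt "0 0 0 0 0 0 0.1" --pt "0 0 0 0 0 0 0.1"

```text
t: 25.3
ee_pos: [0.5697, -0.0442, 0.0593]
ee_rot: [2.478, 1.93, 0.011]
force: [-1.9, 3.8, 13.9]
gripper_width: 0.223
grip_force: 40.0
```

Request:
servo_tool --pt "0 0 0 0.15 -0.05 -0.12 0.1" --pt "0 0 0 0 0 0 0.1" --pt "0 0 0 0 0 0 0.1"

```text
t: 25.6
ee_pos: [0.5694, -0.0441, 0.0594]
ee_rot: [2.478, 1.928, 0.009]
force: [2.1, 2.4, 8.3]
gripper_width: 0.219
grip_force: 40.0
```

Request:
servo_tool --pt "0 0 0 0 0 0 0.4" --pt "0 0 0 0 0 0 0.4" --pt "0 0 0 0 0 0 0.4" --pt "0 0 0 0 0 0 0.4" --pt "0 0 0 0 0 0 0.4"

```text
t: 26.1
ee_pos: [0.5661, -0.0455, 0.0566]
ee_rot: [-2.48, -1.928, 0.001]
force: [0.3, -0.2, 0.2]
gripper_width: 0.398
grip_force: 0.0
```

```bash
python3 -c "
from h import *
togo([.5685,-.0448,.0595])"
```

```text
t 26.1 pos [ 0.566 -0.045  0.057] yaw_y -0.24902040932125452 tilt [-0.001 -0.    -1.   ] F [ 0.288 -0.174  0.238] w 0.39820670066177916 0.0
to go cm (tool) [ 0.123  0.212 -0.289]
```

Request:
servo_tool --pt "0 0 0 0.1 0.25 0 0.45" --pt "0 0 0 0 0 -0.3 0.45" --pt "0 0 0 0 0 -0.6 0.45" --pt "0 0 0 0 0 -1.0 0.45" --pt "0 0 0 0 0 -1.5 0.45" --pt "0 0 0 0 0 -2.0 0.45" --pt "0 0 0 0 0 -2.5 0.45" --pt "0 0 0 0 0 -2.5 0.45" --pt "0 0 0 0 0 -2.5 0.45" --pt "0 0 0 0 0 -2.0 0.45" --pt "0 0 0 0 0 0 0.45" --pt "0 0 0 0 0 0 0.45"

```text
t: 27.3
ee_pos: [0.5696, -0.0451, 0.2069]
ee_rot: [2.48, 1.928, 0.002]
force: [-0.6, -0.4, -0.7]
gripper_width: 0.452
grip_force: 0.0
```

Request:
servo_tool --pt "0 0 0 2 0 0 0.45" --pt "0 0 0 4 0 0 0.45" --pt "0 0 0 4 0 0 0.45" --pt "0 0 0 4 0 0 0.45" --pt "0 0 0 4 0 0 0.45" --pt "0 0 0 2 0 0 0.45" --pt "0 0 0 0 0 0 0.45" --pt "0 0 0 0 0 0 0.45" --pt "0 0 0 0 0 0 0.45"

```text
t: 28.2
ee_pos: [0.6186, 0.1458, 0.206]
ee_rot: [2.483, 1.924, -0.002]
force: [0.8, -0.9, 0.2]
gripper_width: 0.451
grip_force: 0.0
```

```bash
python3 -c "
from h import *
togo([.5685,-.0448,.0595]);np.set_printoptions(precision=4,suppress=True)
# pin expected home at lock hole (.5676,-.0406): top 0.120; idler swung to piv+.125 at angle 1.549
piv=np.array([.5662,-.1055]);
for n in('top','scene'):
    im=arm.camera(n)[:,:,::-1];cv2.imwrite(f'pics/e_{n}.png',im);o=cv2.imread(f'pics/{n}0.png').astype(int)
    for nm,X in(('pintop',[.5676,-.0406,.12]),('collar',[.5676,-.0406,.08]),('idlerNew',[*(piv+.125*np.array([np.cos(1.549),np.sin(1.549)])),.101]),('idlerOld',[.664,-.0303,.101])):
        c=np.round(proj(n,X)).astype(int);print(n,nm,c,'now',im[c[1]-1:c[1]+2,c[0]-1:c[0]+2].reshape(-1,3).mean(0),'was',o[c[1]-1:c[1]+2,c[0]-1:c[0]+2].reshape(-1,3).mean(0))
    g=cv2.cvtColor(im,cv2.COLOR_BGR2GRAY)
    X=proj(n,[*(piv+.125*np.array([np.cos(1.549),np.sin(1.549)])),.09]).astype(int);w=g[X[1]-20:X[1]+20,X[0]-20:X[0]+20]<40;yy,xx=np.nonzero(w)
    q=(xx.mean()+X[0]-20,yy.mean()+X[1]-20);I=onz(n,q,.095);print('idler',I,w.sum(),'ang',np.arctan2(I[1]-piv[1],I[0]-piv[0]))
    P=proj(n,[.5676,-.0406,.12]).astype(int);print(g[P[1]-9:P[1]+10,P[0]-9:P[0]+10])
"
```

```text
t 28.2 pos [0.619 0.146 0.206] yaw_y -0.25240449937139137 tilt [-0.    -0.001 -1.   ] F [ 0.84  -0.885  0.2  ] w 0.4509186934661332 0.0
to go cm (tool) [-19.685  -0.094  14.681]
top pintop [318 246] now [119.7778 121.5556 112.7778] was [93.8889 95.4444 88.1111]
top collar [318 249] now [119.5556 120.7778 112.5556] was [73.3333 73.7778 70.2222]
top idlerNew [287 246] now [48.2222 47.4444 45.4444] was [128.5556 128.1111 125.5556]
top idlerOld [314 198] now [92.1111 91.6667 89.7778] was [30.     29.4444 28.3333]
idler [0.5736 0.019  0.095 ] 354 ang 1.5116317669600494
[[ 92 144 170 166 163 164 159 131 110 115 118 121 120 118 118 118 119 117
  116]
 [ 94  87 139 168 166 165 154 125 112 115 119 121 120 119 117 119 118 117
  119]
 [ 92  87 139 166 161 164 144 118 112 116 119 121 120 120 119 119 120 120
  122]
 [ 89  89  85  82  80 138 141 113 112 110 111 119 121 121 123 123 120 122
   93]
 [154 154 154 141 133 115  85  96 114 112 108 106  73  54  62  63  60  62
   66]
 [166 166 168 170 173 148 119 113 114 115 111 110 115  81  72  86  79  77
   78]
 [165 164 165 169 122  95 115 115 114 115 1
[... 2260 characters left out ...]
 156 157 155 161 162 177 193 203 208 207 207
  206]
 [191 172 157 141 136 136 152 154 156 158 156 158 157 177 196 198 195 202
  206]
 [204 199 191 175 143 122 139 154 157 154 154 146 141 161 180 175 175 188
  202]
 [208 209 203 195 162 106 108 127 138 141 133 124 124 148 161 156 158 171
  186]
 [208 209 208 204 176 111  81  93 102 100  97  96 109 134 140 129 132 151
  167]
 [208 207 210 205 182 124  75  71  77  79  86  86 103 124 113  92 101 134
  157]
 [206 204 192 188 178 120  70  65  68  74  82  89 105 132 122 100 112 136
  155]
 [172 171 163 157 148 102  71  69  79  79  83  92 108 136 144 140 143 148
  154]
 [143 142 143 136 118  87  71  70  75  75  80  84 108 136 153 157 155 156
  156]]
```

The idler is now at about 0.9 rad of swing, and the pin top shows where a fully home pin should be in both views, to within a pixel. I'm handing in.

```bash
python3 -c "
from plant import arm
print(arm.close_job())"
```

```text
the job is handed in; nothing more can be done
None
```

The job is handed in: the pin is through the arm and seated in the lock hole, collar down and released, with the arm held back at about 0.9 rad of swing. I checked this by force, height and both cameras, but the hand-in gave no verdict. My first grasp brushed the pin's top with up to about 8 N, because the fingertips sat about 32 mm higher than reported.

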